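Set up the phone stand: rest down, sleeve to the ring, cam lever shut

TASK

Set up the phone stand on the ledge: first fold its phone rest gently down onto its stop. Then bring the sliding sleeve down until its lower edge is level with the dark ring on the post and hold it there, one finger against its bare side and the other on the cam lever, while you squeeze the lever fully shut. Finish still gripping the sleeve and the shut lever at the ring, and leave the small things on the ledge alone.

Things in the scene. Friction and masses are not known exactly. Their poses are not given: they have to be found in the camera images.
- stand: the phone stand's fixed part: black round base, 120 mm across and 16 mm high, with an upright round steel post, 16 mm across, its top hidden in the sleeve. Screwed to the ledge. Origin: centre of the base's underside, on the post's axis; its -x axis points to the front (the side of the phone rest), -y to the side of the cam lever, z up.
- mark: the length mark: a dark ring, 4 mm high, round the bare post below the sleeve, 80 to 102 mm above the ledge. Origin: the ring's middle, on the post's axis. Flat, it does not stop the sleeve.
- sleeve_foot (a point): centre of the sleeve's lower edge, on the post's axis. To be brought level with mark (same z). At the start it is 18 to 48 mm too high.
- sleeve: the sliding leg: upright square aluminium tube round the post, 26 x 26 mm, 66 mm tall, black collar and cap. Origin: as sleeve_foot; axes as stand. The side away from the lever (stand +y) is a bare flat face 13 mm from the axis; so are both y sides above the lever tip. Cap closed and bare.
- slide (a joint): height of the sleeve along the post in m, growing upward; lower edge 80 mm above the ledge at 0, range 0 to 0.052. Sleeve and what it carries weigh about 2.6 N; dry friction of 11 N keeps it where left, so 8.5 N down or 13.5 N up moves it. Fingers pressing on it drag it along if they shift up or down while closing; the biting cam pushes it up. Once the lever is shut the cam grips the post.
- lever (a joint): cam lever in rad: 0 = shut, upright, flat along the sleeve's -y side; starts 0.40 to 0.58 open (stop at 0.65), its tip swung out to -y. It swings on a level hinge (along stand x) that rides on the sleeve, 18 mm from the axis, 10 mm above the lower edge. Stiff: about 5 N at the tip swings it, up to 10 N in the last 0.35 rad, where the cam bites the post. Stays where left.
- lever_tip (a point): middle of the steel lever's free end, 42 mm from its hinge. The lever is 19 mm wide and 7 mm thick. Shut: 52 mm above the sleeve's lower edge, the lever's outer face 21.5 mm from the axis, so 34.5 mm over sleeve and lever. Open at 0.58: 45 mm above the lower edge, outer corner 44 mm from the axis. The hinge's fork reaches up 19 mm, out 25 mm.
- rest (a joint): phone rest in rad: 0 = down on its stop, sloping 0.26 rad (15 deg) below level toward its lip; grows as it folds up; starts 1.2 to 1.6 (0.94 to 1.34 above level), stop at 1.7. Its hinge is stiff enough (0.06 N m) to stay where it is left; 1 to 2 N near the outer edge moves it.
- rest_hinge (a point): middle of the rest's hinge, level along stand y, 22.5 mm in front of the post's axis and 36 mm above the sleeve's lower edge. The grey plate lies 12 to 92 mm out from it, 84 mm wide (y), 5 mm thick (middle plane through the hinge), with a lip 14 mm high along the outer edge, on the face that looks up when down and to the sleeve when folded.
- key: bystander: flat silver bicycle lock key, 55 mm long. Origin: under the centre of its round bow.
- comb: bystander: grey plastic comb, 130 x 30 x 5 mm. Origin: underside centre.
- compact: bystander: round silver mirror compact, 70 mm across, 15 mm high, shut. Origin: underside centre.
- whistle: bystander: orange whistle, about 45 x 18 x 22 mm. Origin: under its round body.
Things that resemble listed ones, but are neither listed nor needed, are in the scene too. Of the things that look like the stand, the middle-sized one is meant.

How it is judged:
By the outcome, as a careful person would: the job done as asked, in the order asked, and still so for the second after the job is handed in, while the arm keeps its last pose, push and grip.
It also fails if it takes over 64 s, if anything falls off the work surface, if the arm or the gripper's body presses on something with over 40 N, if the wrist force passes 120 N, or if a joint passes its speed limit or range.

ROBOT

A 7-joint arm with a two-finger parallel gripper is mounted at the origin on the work surface. World frame = base frame: x ahead of the robot, y to its left, z up, the work surface at z = 0. Lengths are in m, angles in degrees, forces in N, time in s.
With the tool pointing down it reaches from about 0.375 to 0.925 m from the base axis. Payload 3.1 kg.
Tool frame: the origin (TCP) lies midway between the tips of the shut fingers; the grasp point (between the pads) lies 19 mm behind it (grip_depth is the z of the grasp point in the tool frame, in m); z points along the fingers, y is the direction in which the jaws open and shut (so a half turn about z gives the same grasp; the last joint's range is limited). The gripper opens to 85 mm and grips with 20 to 120 N. Pads are 22 mm wide; open, the fingers measure 114 mm over their backs; the gripper's body (76 mm by 85 mm) begins 54 mm behind the grasp point. The pads swing forward as they close: fully open they stand 13 mm farther back than shut.
Start: joints at [-72.181, 21.939, 2.515, 91.553, -1.026, 66.532, -2.859], TCP at [0.258, 0.596, 0.231] pointing down, gripper open.
Joint ranges: [-149.38, 149.38], [-23.57, 123.04], [-84.95, 90], [0, 143.3], [-89.99, 269.99], [3.08, 112.72], [-163.45, 163.45]. Speed limits (degrees/s): [159.86, 159.86, 180, 180, 180, 180, 180].

INTERFACE

Orientations are given as a 3x3 rotation matrix whose columns are the frame's x, y, z axes.
In Python, from station import * gives the robot as it stands.
- The arm moves only by the tool carry_out, never from a script. Its argument "deltas" is a list of rows, each an object with "offset": the shift along the tool's x, y, z in cm, a list of three; "turn": the turn about the tool's z in degrees; "hand": the closure, from 0 (fully open) to 1 (shut). A call has 1 to 20 rows; each row is the pose to reach, as a shift and turn from the pose commanded when the call began, along the tool's axes at that moment; what a row does not reach only later rows make up. A row lasts 1/8 s, in which the tool goes at most 62.5 mm and 10.7 degrees, less where a joint would pass 70% of its speed; a pose out of reach is approached as far as the arm can. A call with a gripper value outside its range is refused whole. The fingers move at their own pace and stop on an object; "squeeze" is the grip in N (left out, the last holds). Time passes only in rows, so rows that repeat a pose let the fingers close. It gives the time, the measured TCP pose, the force and the opening at its end, in the units of the state.
- read_state(): the state, without advancing time (a new reading comes with each control period).
- capture(name): name is "scene" or "side" or "wrist"; returns a dict with "frame" (400x640x3 uint8, red, green, blue), "z_map" (400x640 float32, m along the optical axis (not along the pixel's ray), 0 where there is no reading), "intrinsics" (3x3 intrinsics, pixels), "R" (3x3) and "t" (3): a world point X has camera coordinates R X + t; the wrist camera has in their place "hand_eye" (4x4, takes a point from camera to tool coordinates, whose origin is the TCP and whose axes are the flange's). Camera axes: x right, y down, z forward; pixel columns grow to the right and rows downward; lengths in m; the calibration is good to about 2 mm. A picture is of the moment at which its call begins: read the wrist's pose just before it.
- job_done(): hands the job in, once; it reports no verdict.
The state is a dict: "t": time; "q": joint angles; "joint_vel": joint speeds; "joint_torque": joint torques, N m; "ee_pos": TCP position; "tool_rot": TCP orientation; "wrist_force": force on the tool from outside, world axes, zero at the start; "torque": the same for the moment, N m; "gripper_width": finger opening in m.
Only numpy, scipy, OpenCV 4.12 (cv2) and the standard library are available. Lean on these libraries where they do the work, as an engineer would, in place of code of your own. Each camera call takes 0.05 s, during which the arm holds its last target.

## Working session

There is one attempt and no reset: what is moved stays moved. The work goes in short steps, Python scripts to look and compute and a tool call to move; the robot and the scene stay as the last step left them, time stands still between calls to the robot, and variables do not carry over. Pictures are saved under pics/ and viewed, and the job is handed in when it is done.

Besides the shell and the picture viewer there is one more tool, called after ">>>" by a JSON object that holds its "fn" and its "kwargs". carry_out: Moves the arm, as the interface text tells. Its arguments: {"type":"object","properties":{"deltas":{"type":"array"},"squeeze":{"type":"number"}},"required":["deltas"]}

```bash
ls; mkdir -p pics; python3 - <<'E'
from station import *
import cv2,numpy as np
print(read_state())
for n in ["scene","side"]:
    c=capture(n); cv2.imwrite(f"pics/{n}0.png",c["frame"][:,:,::-1]); print(n,c["intrinsics"],c["R"],c["t"])
    np.savez(f"{n}0.npz",**c)
s=read_state(); c=capture("wrist"); cv2.imwrite("pics/wrist0.png",c["frame"][:,:,::-1]); print(c["hand_eye"])
E
```

```text
pics
{'t': 0.0, 'q': array([-72.18098137,  21.9941214 ,   2.50898117,  91.65044414,
        -1.02477505,  66.53201575,  -2.85972239]), 'joint_vel': array([ 0.12061984,  0.07917278,  0.00209142,  0.0127828 ,  0.09109509,
       -0.0936204 ,  0.03849071]), 'joint_torque': array([-2.00906675e-04, -4.33465576e+01,  1.02461725e+00, -2.49512476e+01,
        1.06523276e-02,  1.15693026e-02,  3.80673519e-07]), 'ee_pos': array([0.25798412, 0.59556369, 0.22985099]), 'tool_rot': array([[-9.17643749e-01,  3.97402910e-01, -9.36678523e-04],
       [ 3.97403989e-01,  9.17640294e-01, -2.52187987e-03],
       [-1.42668446e-04, -2.68642708e-03, -9.99996381e-01]]), 'wrist_force': array([-0.42167128, -0.22068588, -0.74244779]), 'torque': array([-0.00118439, -0.02553054,  0.01894052]), 'gripper_width': 0.08539892604120441}
scene [[476.90212658   0.         322.67279656]
 [  0.         476.90212658 199.40694271]
 [  0.           0.           1.        ]] [[ 0.74805758  0.66334769 -0.01948566]
 [ 0.37495707 -0.44670102 -0.81232099]
 [-0.54755552  0.60035659 -0.582885  ]] [-0.47317498 -0.14095503  1.32623944]
side [[469.6111197    0.         320.8480197 ]
 [  0.         469.6111197  199.53146202]
 [  0.           0.           1.        ]] [[-8.79532333e-01 -4.75839124e-01 -5.67096343e-05]
 [-3.68054566e-01  6.80380855e-01 -6.33733169e-01]
 [ 3.01593620e-01 -5.57367940e-01 -7.73551723e-01]] [0.55303559 0.23816869 0.93866678]
[[-8.24172860e-05 -9.57590378e-01 -2.88133063e-01  7.28486369e-02]
 [ 9.99999940e-01 -1.76229804e-04  2.99648651e-04 -1.49961516e-04]
 [-3.37718298e-04 -2.88133020e-01  9.57590334e-01 -1.42311067e-01]
 [ 0.00000000e+00  0.00000000e+00  0.00000000e+00  1.00000000e+00]]
```

View pics/scene0.png

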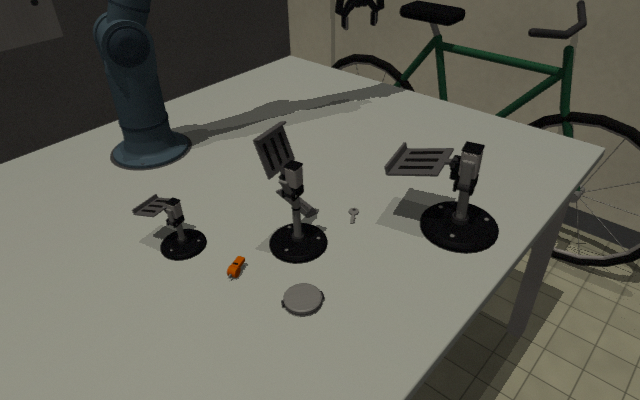

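View pics/side0.png

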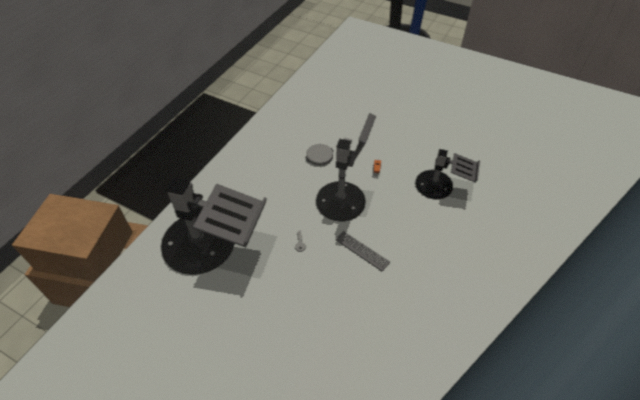

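View pics/wrist0.png

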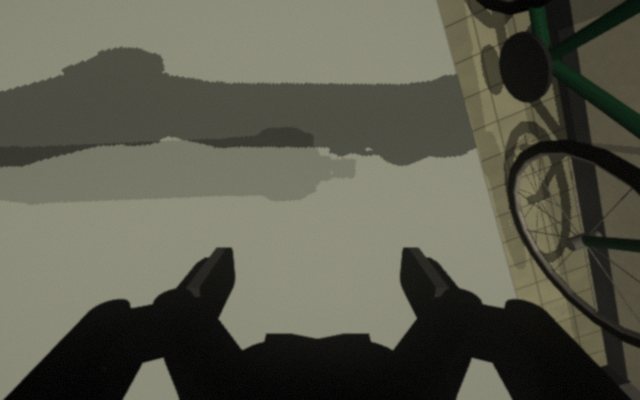

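Three stand-like things, in scene pixels: small at (184,242), middle-sized at (298,242), large at (459,225). I think the middle one is meant, since its base should be 120 mm across. I'll measure all three and enlarge that one.

```bash
cat > h.py <<'E'
import numpy as np,cv2
def load(n): return dict(np.load(n))
def cloud(c):
    K=c["intrinsics"];z=c["z_map"];v,u=np.mgrid[:z.shape[0],:z.shape[1]]
    P=np.stack([(u-K[0,2])/K[0,0]*z,(v-K[1,2])/K[1,1]*z,z],-1)
    X=(P-c["t"])@c["R"]
    X[z==0]=np.nan
    return X
def proj(c,X):
    P=np.atleast_2d(X)@c["R"].T+c["t"];p=P@c["intrinsics"].T;return p[:,:2]/p[:,2:]
E
python3 - <<'E'
from h import *
for n,boxes in [("scene0",[(150,220,215,265),(262,218,335,268),(412,198,505,255)]),("side0",[(410,165,460,205),(308,178,372,225),(155,215,240,278)])]:
    c=load(n+".npz");X=cloud(c);f=c["frame"].astype(int)
    for u0,v0,u1,v1 in boxes:
        S=X[v0:v1,u0:u1].reshape(-1,3);g=f[v0:v1,u0:u1].reshape(-1,3).sum(1)
        m=(S[:,2]>.006)&(S[:,2]<.03)&(g<150)
        Q=S[m]; (a,b),r=cv2.minEnclosingCircle(Q[:,:2].astype(np.float32)); print(n,m.sum(),np.round([a,b,2*r],4),np.median(Q[:,2]), np.percentile(Q[:,0],[1,99]),np.percentile(Q[:,1],[1,99]))
c=load("scene0.npz");cr=cv2.resize(c["frame"][110:270,230:350,::-1],None,fx=4.5,fy=3.75*1,interpolation=cv2.INTER_CUBIC)
cr=cv2.convertScaleAbs(cr,alpha=1.8);cr=cv2.resize(c["frame"][115:265,235:365,::-1],None,fx=4,fy=4,interpolation=cv2.INTER_CUBIC);cv2.imwrite("pics/crop1.png",cv2.convertScaleAbs(cr,alpha=1.8))
c=load("side0.npz");cr=cv2.resize(c["frame"][100:240,280:420,::-1],None,fx=4,fy=4,interpolation=cv2.INTER_CUBIC);cv2.imwrite("pics/crop2.png",cv2.convertScaleAbs(cr,alpha=1.8))
E
```

```text
scene0 962 [ 0.4116 -0.1868  0.094 ] 0.011007316469725345 [0.37106652 0.45383205] [-0.22821896 -0.14417744]
scene0 1604 [ 0.5906 -0.0288  0.1185] 0.014030692579786851 [0.53847532 0.64492388] [-0.08481438  0.02339219]
scene0 2741 [0.8142 0.2285 0.1624] 0.01879708383775339 [0.74143434 0.89119025] [0.15213634 0.29760936]
side0 724 [ 0.4087 -0.1773  0.0893] 0.011845268864529416 [0.36784292 0.44989262] [-0.21531758 -0.13661948]
side0 1306 [ 0.587  -0.0203  0.1151] 0.014729445015999425 [0.53295413 0.63911142] [-0.0718188   0.03339989]
side0 2346 [0.8096 0.2387 0.1563] 0.01974758484663837 [0.73586795 0.88329445] [0.20835623 0.31336315]
```

```bash
sleep 0
```

```text
(no output)
```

View pics/crop1.png

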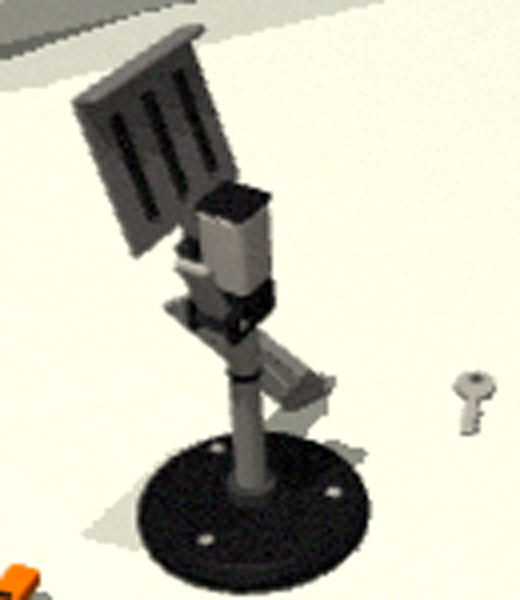

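View pics/crop2.png

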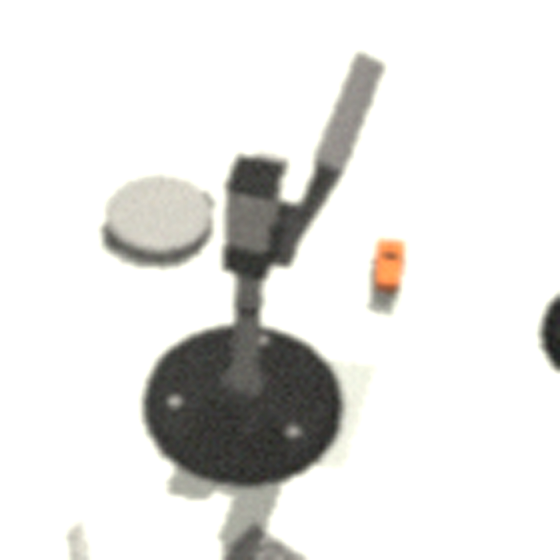

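The middle stand's base measures about 118 mm, which fits 120 mm (the others are about 94 and 160 mm). In the scene crop its rest is folded up at about (155,145), the sleeve is at (235,250), the ring is at (245,378), and the lever is left of the sleeve. Next I'll measure its orientation and joints from the point clouds.

```bash
python3 - <<'E'
from h import *
for n,b in [("scene0",(240,115,345,270)),("side0",(300,100,390,230))]:
    c=load(n+".npz");X=cloud(c);print(n,"cam",-c["R"].T@c["t"])
    # table
    T=X[np.isfinite(X[...,2])&(abs(X[...,2])<.02)&(c["frame"].sum(2)>330)]
    print("table z",np.median(T[:,2]),T.std(0), np.polyfit(T[:,0],T[:,2],1),np.polyfit(T[:,1],T[:,2],1))
    u0,v0,u1,v1=b;S=X[v0:v1,u0:u1].reshape(-1,3);g=c["frame"][v0:v1,u0:u1].reshape(-1,3).astype(int).mean(1)
    ok=(np.hypot(S[:,0]-.589,S[:,1]+.025)<.15)&(S[:,2]>.02)
    S=S[ok];g=g[ok]
    for z0 in np.arange(.02,.30,.01):
        q=S[(S[:,2]>=z0)&(S[:,2]<z0+.01)]
        if len(q)>2: print(round(z0,3),len(q),np.round(np.percentile(q[:,0],[2,50,98]),3),np.round(np.percentile(q[:,1],[2,50,98]),3))
    # horizontal view & top views
    def draw(a,bx,name,s=2500,o=(0,0)):
        im=np.full((600,800),255,np.uint8)
        for A,B,G in zip(a,bx,g):
            x=int((A-o[0])*s+400);y=int(560-(B-o[1])*s)
            cv2.circle(im,(x,y),2,int(min(220,G*1.3)),-1)
        cv2.imwrite(name,im)
    draw(S[:,0],S[:,1],f"pics/top_{n}.png",3000,(.589,-.12))
E
```

```text
scene0 cam [ 1.13300394 -0.54530181  0.64932421]
table z -0.0004642322995357593 [0.30004877 0.34506284 0.0012769 ] [-0.00020413 -0.00038148] [-0.00108007 -0.00051961]
0.02 90 [0.549 0.591 0.6  ] [-0.153 -0.034 -0.017]
0.03 30 [0.581 0.592 0.596] [-0.036 -0.032 -0.026]
0.04 32 [0.584 0.593 0.597] [-0.035 -0.032 -0.024]
0.05 30 [0.584 0.592 0.597] [-0.036 -0.032 -0.023]
0.06 31 [0.586 0.593 0.596] [-0.036 -0.032 -0.022]
0.07 37 [0.581 0.592 0.597] [-0.035 -0.032 -0.025]
0.08 31 [0.584 0.593 0.596] [-0.036 -0.032 -0.025]
0.09 31 [0.585 0.593 0.597] [-0.036 -0.032 -0.023]
0.1 37 [0.582 0.593 0.597] [-0.036 -0.032 -0.022]
0.11 24 [0.584 0.594 0.596] [-0.035 -0.031 -0.022]
0.12 6 [0.595 0.602 0.604] [-0.046 -0.037 -0.026]
0.13 94 [0.581 0.599 0.606] [-0.054 -0.047 -0.014]
0.14 108 [0.58  0.599 0.605] [-0.053 -0.039 -0.016]
0.15 91 [0.573 0.598 0.602] [-0.057 -0.039 -0.017]
0.16 145 [0.565 0.592 0.603] [-0.062 -0.04  -0.015]
0.17 193 [0.556 0.588 0.603] [-0.071 -0.039  0.005]
0.18 257 [0.553 0.564 0.601] [-0.073 -0.037  0.005]
0.19 295 [0.548 0.562 0.601] [-0.073 -0.031  0.005]
0.2 180 [0.5
[... 984 characters left out ...]
 0.586 0.592] [-0.019 -0.016 -0.011]
0.13 43 [0.568 0.586 0.6  ] [-0.022 -0.012 -0.009]
0.14 52 [0.565 0.582 0.598] [-0.028 -0.013 -0.009]
0.15 42 [0.57  0.584 0.598] [-0.033 -0.013 -0.009]
0.16 83 [0.567 0.577 0.598] [-0.038 -0.016 -0.01 ]
0.17 70 [0.555 0.586 0.602] [-0.059 -0.014  0.012]
0.18 73 [0.552 0.581 0.599] [-0.042 -0.013  0.012]
0.19 135 [0.549 0.587 0.602] [-0.038 -0.021  0.011]
0.2 22 [0.543 0.548 0.557] [-0.03   0.008  0.012]
0.21 18 [0.54  0.544 0.551] [-0.02   0.007  0.01 ]
0.22 16 [0.536 0.541 0.546] [-0.01   0.006  0.009]
0.23 12 [0.532 0.536 0.54 ] [-0.001  0.008  0.01 ]
0.24 66 [0.53  0.537 0.548] [-0.074 -0.018  0.009]
0.25 188 [0.533 0.544 0.555] [-0.07  -0.031  0.007]
```

```bash
python3 -c "
import cv2,numpy as np
a=cv2.imread('pics/top_scene0.png');b=cv2.imread('pics/top_side0.png')
cv2.imwrite('pics/top.png',cv2.resize(np.hstack([a[:,100:700],b[:,100:700]]),(800,400)))"
```

```text
(no output)
```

View pics/top.png

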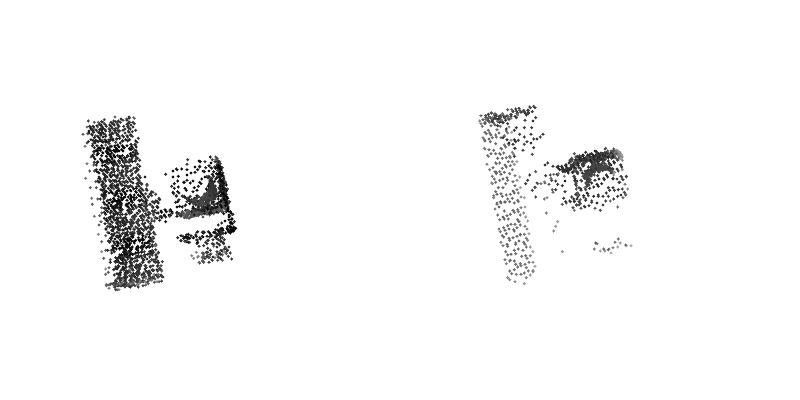

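The rest faces about -x (toward the robot), with the lever toward -y, and the stand is yawed about 10°. I'll fit a model to the clouds for precise numbers.

```bash
cat > fit.py <<'E'
from h import *
from scipy.optimize import least_squares
from scipy.spatial.transform import Rotation as Ro
def box(P,c,R,h):
    q=np.abs((P-c)@R)-h
    return np.linalg.norm(np.maximum(q,0),axis=1)+np.minimum(q.max(1),0)
def cyl(P,r,z0,z1):
    d=np.stack([np.hypot(P[:,0],P[:,1])-r,np.abs(P[:,2]-(z0+z1)/2)-(z1-z0)/2],1)
    return np.linalg.norm(np.maximum(d,0),axis=1)+np.minimum(d.max(1),0)
def sdf(X,p):
    x,y,yaw,foot,lev,rest,dz=p
    Rz=Ro.from_euler('z',yaw).as_matrix()
    P=(X-[x,y,dz])@Rz
    d=[cyl(P,.06,0,.016),cyl(P,.008,.016,.2),box(P,np.array([0,0,foot+.033]),np.eye(3),np.array([.013,.013,.033]))]
    # lever: from hinge up 42, tilt outward -y by lev
    u=np.array([0,-np.sin(lev),np.cos(lev)]);n=np.array([0,np.cos(lev),np.sin(lev)])
    R=np.stack([[1,0,0],n,u],1);h=np.array([0,-.018,foot+.010])
    d.append(box(P,h+u*.026,R,np.array([.0095,.0035,.016])))
    a=rest-.26;u=np.array([-np.cos(a),0,np.sin(a)]);n=np.array([np.sin(a),0,np.cos(a)])
    R=np.stack([u,[0,1,0],n],1);h=np.array([-.0225,0,foot+.036])
    d.append(box(P,h+u*.052,R,np.array([.040,.042,.0025])))
    d.append(box(P,h+u*.090+n*.0085,R,np.array([.002,.042,.0085])))
    return np.min(d,axis=0)
def pts(c,xy=(.589,-.026)):
    X=cloud(c).reshape(-1,3);g=c["frame"].reshape(-1,3).astype(int)
    r=np.hypot(X[:,0]-xy[0],X[:,1]-xy[1])
    m=((X[:,2]>.03)&(r<.15)&(g.max(1)-g.min(1)<60))|((X[:,2]>.005)&(r<.07)&(g.sum(1)<110))
    return X[m]
def fit(S,p0,free=range(7)):
    free=list(free);p0=np.array(p0,float)
    def f(v):
        p=p0.copy();p[free]=v;return np.clip(np.abs(sdf(S,p)),0,.02)
    r=least_squares(f,p0[free],loss='soft_l1',f_scale=.0015,x_scale=np.array([.01,.01,.1,.01,.2,.2,.01])[free])
    p=p0.copy();p[free]=r.x;return p,np.abs(sdf(S,p))
E
python3 - <<'E'
from fit import *
p0=[.589,-.026,.15,.13,.5,1.45,0]
A=pts(load("scene0.npz"));B=pts(load("side0.npz"))
for S in (A,B,np.vstack([A,B])):
    p,d=fit(S,p0);print(len(S),np.round(p,4),np.round(np.percentile(d,[50,80,95])*1e3,1))
E
```

```text
4043 [ 0.5872 -0.0266  0.1791  0.1275  0.4213  1.5029 -0.0018] [0.8 1.7 3.4]
2124 [ 5.893e-01 -2.490e-02  1.785e-01  1.280e-01  4.106e-01  1.507e+00
 -1.100e-03] [1.  2.1 3.7]
6167 [ 0.5874 -0.026   0.1738  0.1275  0.4345  1.4977 -0.0015] [1.  2.  3.7]
```

```bash
cat > ring.py <<'E'
from h import *
from scipy.ndimage import map_coordinates
def profile(c,xy,z,half=3):
    g=c["frame"].astype(float).mean(2)
    pr=[]
    for zz in z:
        p=proj(c,[[*xy,zz]])[0]
        # across
        vals=[map_coordinates(g,[[p[1]],[p[0]+k]],order=1)[0] for k in np.linspace(-half,half,7)]
        pr.append(np.mean(vals))
    return np.array(pr)
E
python3 - <<'E'
from ring import *
z=np.arange(.075,.14,.001)
for n,off,hw in [("scene0",.0055,2),("side0",.0055,1.5)]:
    c=load(n+".npz");C=-c["R"].T@c["t"];a=np.array([.588,-.026]);d=(C[:2]-a)/np.linalg.norm(C[:2]-a)
    pr=profile(c,a+d*.008,z,hw);print(n);print([(round(x,3),int(v)) for x,v in zip(z,pr)])
E
```

```text
scene0
[(np.float64(0.075), 46), (np.float64(0.076), 45), (np.float64(0.077), 45), (np.float64(0.078), 44), (np.float64(0.079), 44), (np.float64(0.08), 43), (np.float64(0.081), 42), (np.float64(0.082), 42), (np.float64(0.083), 41), (np.float64(0.084), 41), (np.float64(0.085), 40), (np.float64(0.086), 40), (np.float64(0.087), 40), (np.float64(0.088), 40), (np.float64(0.089), 41), (np.float64(0.09), 41), (np.float64(0.091), 31), (np.float64(0.092), 20), (np.float64(0.093), 12), (np.float64(0.094), 8), (np.float64(0.095), 4), (np.float64(0.096), 17), (np.float64(0.097), 31), (np.float64(0.098), 37), (np.float64(0.099), 38), (np.float64(0.1), 39), (np.float64(0.101), 40), (np.float64(0.102), 41), (np.float64(0.103), 41), (np.float64(0.104), 40), (np.float64(0.105), 40), (np.float64(0.106), 40), (np.float64(0.107), 40), (np.float64(0.108), 40), (np.float64(0.109), 40), (np.float64(0.11), 41), (np.float64(0.111), 41), (np.float64(0.112), 41), (np.float64(0.113), 40), (np.float64(0.114), 38), (np.float64(0.115), 34), (np.float64(0.116), 30), (np.float64(0.117), 26), (np.float64(0.118), 23),
[... 1486 characters left out ...]
7), (np.float64(0.113), 57), (np.float64(0.114), 57), (np.float64(0.115), 57), (np.float64(0.116), 56), (np.float64(0.117), 55), (np.float64(0.118), 53), (np.float64(0.119), 51), (np.float64(0.12), 47), (np.float64(0.121), 43), (np.float64(0.122), 40), (np.float64(0.123), 37), (np.float64(0.124), 34), (np.float64(0.125), 32), (np.float64(0.126), 31), (np.float64(0.127), 30), (np.float64(0.128), 29), (np.float64(0.129), 29), (np.float64(0.13), 29), (np.float64(0.131), 29), (np.float64(0.132), 29), (np.float64(0.133), 29), (np.float64(0.134), 30), (np.float64(0.135), 30), (np.float64(0.136), 29), (np.float64(0.137), 29), (np.float64(0.138), 29), (np.float64(0.139), 32), (np.float64(0.14), 36)]
```

Fit results: axis at about (0.588,-0.026), yaw 10.1°, foot z about 0.127, lever about 0.42, rest about 1.50. The ring is at z about 0.094, so the sleeve needs to come down about 32 mm. I'll move above the gap behind the rest with the fingers shut.

>>> {"fn": "carry_out", "kwargs": {"deltas": [{"offset": [0,0,-4],"turn": 0,"hand": 1},{"offset": [-3,-2.5,-7],"turn": -3,"hand": 1},{"offset": [-7,-6,-8],"turn": -6,"hand": 1},{"offset": [-11,-9.3,-8],"turn": -9,"hand": 1},{"offset": [-15,-12.7,-8],"turn": -12,"hand": 1},{"offset": [-19,-16,-8],"turn": -15,"hand": 1},{"offset": [-23,-19.4,-8],"turn": -18,"hand": 1},{"offset": [-27,-22.8,-8],"turn": -21,"hand": 1},{"offset": [-31,-26.2,-8],"turn": -24,"hand": 1},{"offset": [-35,-29.6,-8],"turn": -27,"hand": 1},{"offset": [-39,-33,-8],"turn": -30,"hand": 1},{"offset": [-43,-36.3,-8],"turn": -33.5,"hand": 1},{"offset": [-47,-39.7,-8],"turn": -33.5,"hand": 1},{"offset": [-50.5,-42.7,-8],"turn": -33.5,"hand": 1},{"offset": [-52.5,-44.4,-8],"turn": -33.5,"hand": 1},{"offset": [-53.3,-45.1,-8],"turn": -33.5,"hand": 1},{"offset": [-53.3,-45.1,-8],"turn": -33.5,"hand": 1},{"offset": [-53.3,-45.1,-8],"turn": -33.5,"hand": 1}], "squeeze": 30}}

```text
t: 2.4
ee_pos: [0.5678, -0.0272, 0.311]
tool_rot: [[-0.984, -0.178, -0.001], [-0.178, 0.984, 0.001], [0.001, 0.001, -1.0]]
wrist_force: [-0.9, 0.0, 0.2]
gripper_width: 0.0002
```

```bash
cat > snap.py <<'E'
from station import *
from h import *
import sys
def st():
    s=read_state();print("t",round(s["t"],2),"pos",np.round(s["ee_pos"],4),"F",np.round(s["wrist_force"],2),"w",round(s["gripper_width"],4))
    yaw=.176;A=np.array([.588,-.026]);d=s["ee_pos"][:2]-A
    print("stand xy",np.round([d@[np.cos(yaw),np.sin(yaw)],d@[-np.sin(yaw),np.cos(yaw)]],4),"tool y ang",np.degrees(np.arctan2(s["tool_rot"][1,1],s["tool_rot"][0,1])).round(2), "tz",np.round(s["tool_rot"][:,2],4))
    return s
def snap(n,tag):
    s=read_state();c=capture(n)
    if n=="wrist":
        H=c["hand_eye"];Rt=s["tool_rot"]@H[:3,:3];tt=s["tool_rot"]@H[:3,3]+s["ee_pos"];c["R"]=Rt.T;c["t"]=-Rt.T@tt
    np.savez(f"{n}{tag}.npz",**c);return c
E
python3 - <<'E'
from snap import *
s=st();print(s["q"].round(1))
c=snap("wrist","1");cv2.imwrite("pics/w1.png",cv2.convertScaleAbs(c["frame"][:,:,::-1],alpha=1.6));print(c["intrinsics"])
c=snap("scene","1");cv2.imwrite("pics/s1.png",cv2.convertScaleAbs(cv2.resize(c["frame"][60:280,200:420,::-1],None,fx=2.5,fy=2.5),alpha=1.6))
E
```

```text
t 2.4 pos [ 0.5678 -0.0272  0.311 ] F [-0.89  0.03  0.2 ] w 0.0002
stand xy [-0.0201  0.0024] tool y ang 100.24 tz [-8.e-04  1.e-03 -1.e+00]
[-28.8  10.2  31.2  98.7  -5.6  72.7 103.9]
[[283.06879847   0.         317.09402975]
 [  0.         283.06879847 198.78059514]
 [  0.           0.           1.        ]]
```

View pics/w1.png

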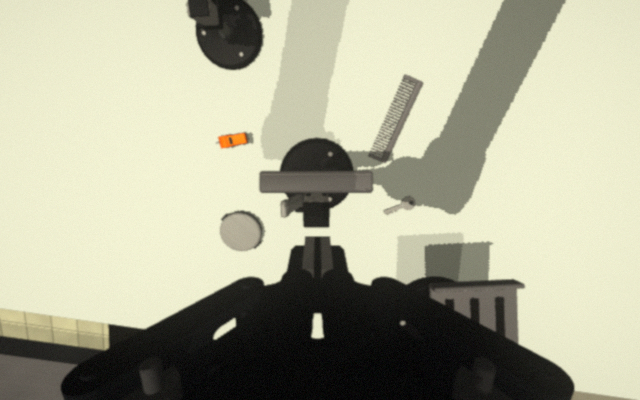

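View pics/s1.png

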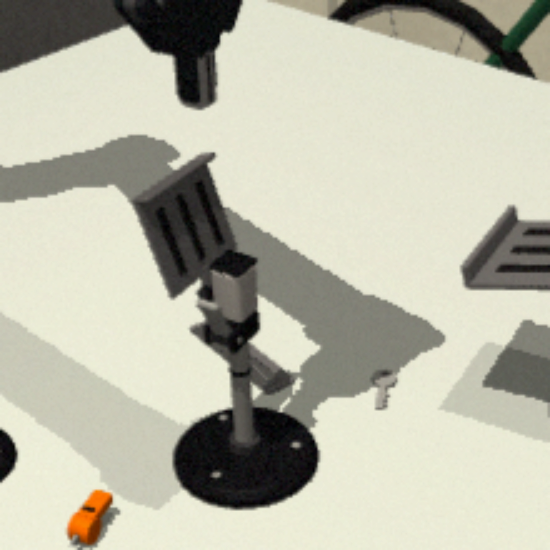

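The wrist view shows the rest end-on at (315,181), the sleeve cap at (317,215), the lever on the left at (290,208), and the shut fingertips at (317,240). I'll refit from the wrist depth, which is tied directly to the robot.

```bash
python3 - <<'E'
from fit import *
c=load("wrist1.npz");X=cloud(c)
u,v=np.meshgrid(np.arange(640),np.arange(400))
m=(X[...,2]>.006)&(X[...,2]<.275)&(np.hypot(X[...,0]-.588,X[...,1]+.026)<.12)&(v<229)&(c["frame"].sum(2)<330)
S=X[m];m2=(S[:,2]>.03)|(np.hypot(S[:,0]-.588,S[:,1]+.026)<.068);S=S[m2]
print(len(S))
T=X[(abs(X[...,2])<.02)&(v<150)];print("table",np.median(T[:,2]))
p,d=fit(S,[.588,-.026,.176,.127,.42,1.5,0]);print(np.round(p,4),np.percentile(d,[50,80,95])*1e3)
p,d=fit(S,[.588,-.026,.176,.127,.42,1.5,0],[0,1,2,3,4,5]);print(np.round(p,4),np.percentile(d,[50,80,95])*1e3)
cap=X[(X[...,2]>.17)&(X[...,2]<.21)&(v<229)&(u>305)&(u<328)&(v>204)]
print("cap z",np.percentile(cap[:,2],[5,50,90]),np.median(cap,0))
# finger tips
f=X[(v>225)&(v<275)&(u>290)&(u<345)&(X[...,2]>.28)];print("finger",np.percentile(f[:,2],[0.5,5,50]),)
E
```

```text
5837
table -0.0003890479392962219
[ 0.5903 -0.0251  0.1826  0.1284  0.3891  1.4961 -0.0018] [0.5755747  1.25200178 2.53792681]
[ 0.5905 -0.0251  0.1822  0.1266  0.3906  1.4938  0.    ] [0.74560221 1.88108153 3.31921988]
cap z [0.19138147 0.19246949 0.19338413] [ 0.59015622 -0.0239602   0.19246949]
finger [0.31496287 0.31835891 0.33537628]
```

```bash
sed -i 's/yaw=.176;A=np.array(\[.588,-.026\])/yaw=.181;A=np.array([.5898,-.0252])/' snap.py; python3 - <<'E'
import numpy as np
hz=.1265+.036
for a in np.linspace(1.24,-.26,19):
    s=np.interp(a,[0,1],[.076,.066])
    Ff=s*np.cos(a)-.0025*np.sin(a); L=.088*np.cos(a)-.0165*np.sin(a)
    F=min(Ff,L)if a>.3 else Ff
    if a<0: F=.076
    Z=(Ff if a>=0 else F-.022)*np.tan(a)+.0025/np.cos(a)
    print(round(a,2),"x",round((F-.011+.0006)*100,2),"z",round((.311-hz-Z)*100,2))
E
```

```text
1.24 x 0.26 z 8.53
1.16 x 0.99 z 8.71
1.07 x 1.71 z 8.93
0.99 x 2.38 z 9.19
0.91 x 2.89 z 9.43
0.82 x 3.38 z 9.71
0.74 x 3.86 z 10.04
0.66 x 4.31 z 10.41
0.57 x 4.73 z 10.83
0.49 x 5.12 z 11.28
0.41 x 5.47 z 11.78
0.32 x 5.78 z 12.3
0.24 x 6.05 z 12.86
0.16 x 6.27 z 13.44
0.07 x 6.45 z 14.05
-0.01 x 6.56 z 14.65
-0.09 x 6.56 z 15.1
-0.18 x 6.56 z 15.56
-0.26 x 6.56 z 16.03
```

>>> {"fn": "carry_out", "kwargs": {"deltas": [{"offset": [-0.4,-0.2,0],"turn": 0,"hand": 1},{"offset": [-0.4,-0.2,3],"turn": 0,"hand": 1},{"offset": [-0.4,-0.2,6],"turn": 0,"hand": 1},{"offset": [-0.4,-0.2,8.4],"turn": 0,"hand": 1},{"offset": [0.1,-0.2,8.5],"turn": 0,"hand": 1},{"offset": [0.6,-0.2,8.6],"turn": 0,"hand": 1},{"offset": [1.0,-0.2,8.7],"turn": 0,"hand": 1},{"offset": [1.35,-0.2,8.8],"turn": 0,"hand": 1},{"offset": [1.7,-0.2,8.9],"turn": 0,"hand": 1},{"offset": [2.05,-0.2,9.05],"turn": 0,"hand": 1},{"offset": [2.4,-0.2,9.2],"turn": 0,"hand": 1},{"offset": [2.65,-0.2,9.3],"turn": 0,"hand": 1},{"offset": [2.9,-0.2,9.4],"turn": 0,"hand": 1},{"offset": [3.15,-0.2,9.55],"turn": 0,"hand": 1},{"offset": [3.4,-0.2,9.7],"turn": 0,"hand": 1},{"offset": [3.4,-0.2,9.7],"turn": 0,"hand": 1}]}}

```text
t: 4.5
ee_pos: [0.5345, -0.0373, 0.214]
tool_rot: [[-0.985, -0.175, -0.001], [-0.175, 0.985, -0.0], [0.001, 0.0, -1.0]]
wrist_force: [-0.4, -0.2, -0.2]
gripper_width: 0.0006
```

```bash
python3 - <<'E'
from snap import *
s=st()
c=snap("scene","2");cv2.imwrite("pics/s2.png",cv2.convertScaleAbs(cv2.resize(c["frame"][60:280,200:420,::-1],None,fx=2.5,fy=2.5),alpha=1.6))
E
```

```text
t 4.5 pos [ 0.5345 -0.0373  0.214 ] F [-0.4  -0.16 -0.21] w 0.0006
stand xy [-0.0566 -0.0019] tool y ang 100.07 tz [-0.0012 -0.     -1.    ]
```

View pics/s2.png

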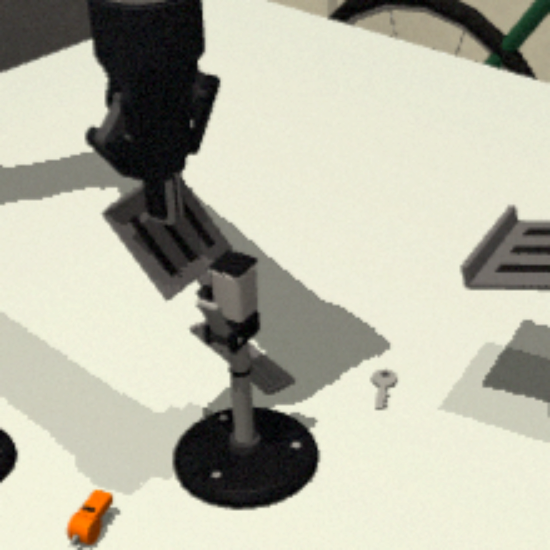

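The rest is following the fingers, now about 0.85 rad above level with the fingertips inside the lip at (165,215). I'll continue the arc and slow down near the stop.

>>> {"fn": "carry_out", "kwargs": {"deltas": [{"offset": [0.45,0,0.33],"turn": 0,"hand": 1},{"offset": [0.9,0,0.7],"turn": 0,"hand": 1},{"offset": [1.3,0,1.1],"turn": 0,"hand": 1},{"offset": [1.7,0,1.55],"turn": 0,"hand": 1},{"offset": [2.05,0,2.05],"turn": 0,"hand": 1},{"offset": [2.35,0,2.55],"turn": 0,"hand": 1},{"offset": [2.6,0,3.1],"turn": 0,"hand": 1},{"offset": [2.75,0,3.4],"turn": 0,"hand": 1},{"offset": [2.85,0,3.7],"turn": 0,"hand": 1},{"offset": [2.95,0,4.0],"turn": 0,"hand": 1},{"offset": [3.05,0,4.3],"turn": 0,"hand": 1},{"offset": [3.1,0,4.6],"turn": 0,"hand": 1},{"offset": [3.15,0,4.9],"turn": 0,"hand": 1},{"offset": [3.15,0,5.1],"turn": 0,"hand": 1},{"offset": [3.15,0,5.3],"turn": 0,"hand": 1},{"offset": [3.15,0,5.5],"turn": 0,"hand": 1},{"offset": [3.15,0,5.65],"turn": 0,"hand": 1},{"offset": [3.15,0,5.8],"turn": 0,"hand": 1},{"offset": [3.15,0,5.9],"turn": 0,"hand": 1},{"offset": [3.15,0,6.0],"turn": 0,"hand": 1}]}}

```text
t: 7.05
ee_pos: [0.5041, -0.0426, 0.1542]
tool_rot: [[-0.985, -0.175, 0.0], [-0.175, 0.985, 0.0], [-0.0, 0.0, -1.0]]
wrist_force: [0.1, 0.6, -0.2]
gripper_width: -0.0002
```

```bash
python3 - <<'E'
from snap import *
s=st()
E
```

```text
t 7.05 pos [ 0.5041 -0.0426  0.1542] F [ 0.09  0.59 -0.23] w -0.0002
stand xy [-0.0875 -0.0017] tool y ang 100.08 tz [ 0.  0. -1.]
```

>>> {"fn": "carry_out", "kwargs": {"deltas": [{"offset": [0,0,0.1],"turn": 0,"hand": 1},{"offset": [0,0,0.2],"turn": 0,"hand": 1},{"offset": [0,0,0.3],"turn": 0,"hand": 1},{"offset": [0,0,0.3],"turn": 0,"hand": 1}]}}

```text
t: 7.55
ee_pos: [0.5038, -0.0427, 0.1511]
tool_rot: [[-0.985, -0.175, -0.001], [-0.175, 0.985, -0.0], [0.001, 0.0, -1.0]]
wrist_force: [-0.5, 0.7, 1.1]
gripper_width: 0.0001
```

```bash
python3 - <<'E'
from snap import *
from fit import pts,fit
s=st()
for n in ["scene","side"]:
    c=snap(n,"3")
    S=pts(c);S=S[S[:,2]<.2] if 0 else S
    x0,y0=(-.0875,0)
    T=np.array([.5041,-.0426]);
    S=S[~((np.hypot(S[:,0]-T[0],S[:,1]-T[1])<.04)&(S[:,2]>.15))];S=S[S[:,2]<.21]
    p,d=fit(S,[.588,-.026,.176,.127,.42,.02,0]);print(n,np.round(p,4))
c=load("side3.npz");cv2.imwrite("pics/sd3.png",cv2.convertScaleAbs(cv2.resize(c["frame"][80:260,280:460,::-1],None,fx=3,fy=3),alpha=1.6))
E
```

```text
t 7.55 pos [ 0.5038 -0.0427  0.1511] F [-0.48  0.73  1.12] w 0.0001
stand xy [-0.0877 -0.0017] tool y ang 100.08 tz [-5.e-04 -1.e-04 -1.e+00]
scene [ 0.587  -0.0265  0.1825  0.1276  0.4194  0.0238 -0.0019]
side [ 0.5897 -0.0249  0.176   0.1283  0.4154  0.0104 -0.0011]
```

View pics/sd3.png

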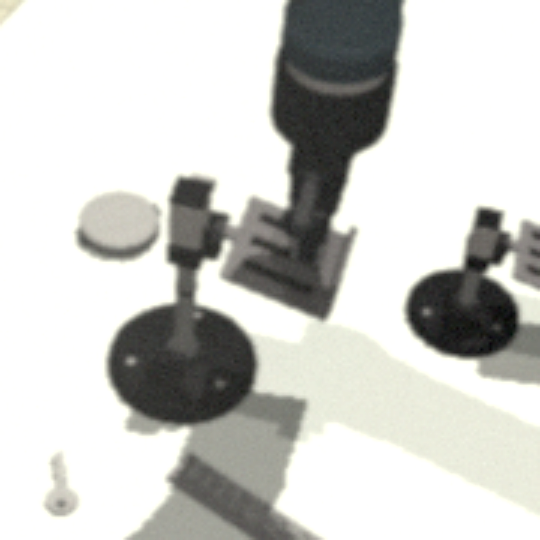

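The rest is nearly on its stop (fit 0.01–0.02 rad). I'll press lightly until the force shows contact.

>>> {"fn": "carry_out", "kwargs": {"deltas": [{"offset": [0,0,0.05],"turn": 0,"hand": 1},{"offset": [0,0,0.1],"turn": 0,"hand": 1},{"offset": [0,0,0.1],"turn": 0,"hand": 1}]}}

```text
t: 8.02
ee_pos: [0.504, -0.0427, 0.1503]
tool_rot: [[-0.985, -0.175, -0.0], [-0.175, 0.985, 0.0], [0.0, 0.0, -1.0]]
wrist_force: [-1.0, 0.7, -0.1]
gripper_width: -0.0001
```

>>> {"fn": "carry_out", "kwargs": {"deltas": [{"offset": [0,0,0.05],"turn": 0,"hand": 1},{"offset": [0,0,0.1],"turn": 0,"hand": 1},{"offset": [0,0,0.1],"turn": 0,"hand": 1}]}}

```text
t: 8.4
ee_pos: [0.5041, -0.0427, 0.1499]
tool_rot: [[-0.985, -0.175, -0.0], [-0.175, 0.985, 0.0], [0.0, 0.0, -1.0]]
wrist_force: [-2.9, 1.0, 6.2]
gripper_width: 0.0004
```

The stop is reached: 6 N, and the plate no longer gives. I'll retreat upward, move over the cap and come down onto it.

>>> {"fn": "carry_out", "kwargs": {"deltas": [{"offset": [0,0,-2.5],"turn": 0,"hand": 1},{"offset": [0,0,-6],"turn": 0,"hand": 1},{"offset": [-3,0.1,-6.5],"turn": 0,"hand": 1},{"offset": [-7,0.2,-6.5],"turn": 0,"hand": 1},{"offset": [-8.8,0.2,-6.5],"turn": 0,"hand": 1},{"offset": [-8.8,0.2,-6.2],"turn": 0,"hand": 1},{"offset": [-8.8,0.2,-5.6],"turn": 0,"hand": 1}]}}

```text
t: 9.28
ee_pos: [0.5894, -0.0258, 0.2046]
tool_rot: [[-0.985, -0.174, -0.001], [-0.174, 0.985, -0.0], [0.001, -0.0, -1.0]]
wrist_force: [-0.0, 0.1, 0.3]
gripper_width: 0.0001
```

```bash
python3 - <<'E'
from snap import *
from fit import pts,fit
s=st()
c=snap("wrist","4");cv2.imwrite("pics/w4.png",cv2.convertScaleAbs(c["frame"][:,:,::-1],alpha=1.6))
c=snap("side","4")
S=pts(c);S=S[S[:,2]<.195]
p,d=fit(S,[.588,-.026,.176,.127,.42,.02,0]);print(np.round(p,4))
c=snap("scene","4")
S=pts(c);S=S[S[:,2]<.195]
p,d=fit(S,[.588,-.026,.176,.127,.42,.02,0]);print(np.round(p,4))
cv2.imwrite("pics/s4.png",cv2.convertScaleAbs(cv2.resize(c["frame"][60:280,200:420,::-1],None,fx=2.5,fy=2.5),alpha=1.6))
E
```

```text
t 9.28 pos [ 0.5894 -0.0258  0.2046] F [-0.05  0.09  0.3 ] w 0.0001
stand xy [-0.0005 -0.0006] tool y ang 100.04 tz [-1.1e-03 -2.0e-04 -1.0e+00]
[ 0.5897 -0.0249  0.1711  0.1284  0.3949 -0.0011 -0.001 ]
[ 0.5873 -0.0265  0.1786  0.1278  0.4194  0.0087 -0.0018]
```

View pics/w4.png

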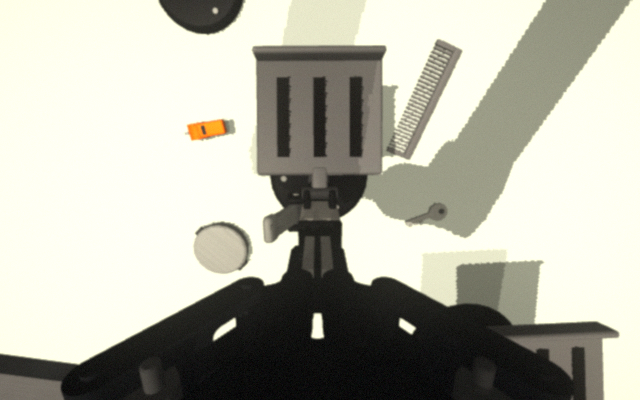

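View pics/s4.png

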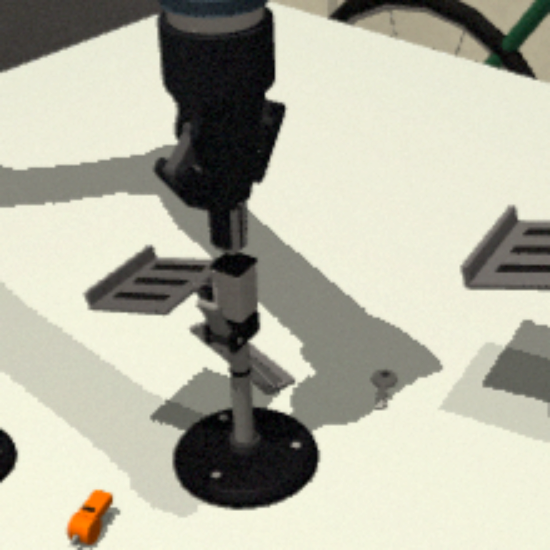

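The rest is down (fit about 0.00–0.01 rad), and the fingertips are centred above the cap at (235,245). I'll push the sleeve down most of the way.

>>> {"fn": "carry_out", "kwargs": {"deltas": [{"offset": [0,0.05,0.6],"turn": 0,"hand": 1},{"offset": [0,0.05,0.9],"turn": 0,"hand": 1},{"offset": [0,0.05,1.1],"turn": 0,"hand": 1},{"offset": [0,0.05,1.3],"turn": 0,"hand": 1},{"offset": [0,0.05,1.5],"turn": 0,"hand": 1},{"offset": [0,0.05,1.75],"turn": 0,"hand": 1},{"offset": [0,0.05,2.0],"turn": 0,"hand": 1},{"offset": [0,0.05,2.25],"turn": 0,"hand": 1},{"offset": [0,0.05,2.5],"turn": 0,"hand": 1},{"offset": [0,0.05,2.75],"turn": 0,"hand": 1},{"offset": [0,0.05,3.0],"turn": 0,"hand": 1},{"offset": [0,0.05,3.25],"turn": 0,"hand": 1},{"offset": [0,0.05,3.5],"turn": 0,"hand": 1},{"offset": [0,0.05,3.75],"turn": 0,"hand": 1},{"offset": [0,0.05,4.0],"turn": 0,"hand": 1},{"offset": [0,0.05,4.0],"turn": 0,"hand": 1}]}}

```text
t: 11.42
ee_pos: [0.5903, -0.0248, 0.1667]
tool_rot: [[-0.985, -0.175, -0.0], [-0.175, 0.985, 0.001], [0.0, 0.001, -1.0]]
wrist_force: [-3.1, -0.7, 6.1]
gripper_width: -0.0001
```

```bash
cat > meas.py <<'E'
from snap import *
from fit import pts,fit
def measure(tag,zmax,lev=.42,which=("scene","side")):
    for n in which:
        c=snap(n,tag);S=pts(c);S=S[S[:,2]<zmax]
        p,d=fit(S,[.588,-.026,.176,.096,lev,0,0]);print(n,np.round(p,4),"foot world",round(p[3]+p[6],4))
        b=(60,280,200,420) if n=="scene" else (100,240,280,420)
        cv2.imwrite(f"pics/{n}{tag}.png",cv2.convertScaleAbs(cv2.resize(c["frame"][150:260,240:350,::-1] if n=="scene" else c["frame"][130:230,290:390,::-1],(600,600),interpolation=cv2.INTER_CUBIC),alpha=2.2))
E
python3 - <<'E'
from meas import *
s=st();measure("5",s["ee_pos"][2]-.003)
E
```

```text
t 11.43 pos [ 0.5903 -0.0248  0.1667] F [-3.09 -0.66  6.12] w -0.0001
stand xy [0.0006 0.0003] tool y ang 100.07 tz [-3.e-04  8.e-04 -1.e+00]
scene [ 0.5869 -0.0266  0.1871  0.1057  0.4926  0.0216 -0.0019] foot world 0.1038
side [ 0.5893 -0.0247  0.1768  0.1067  0.4354 -0.0021 -0.0011] foot world 0.1056
```

View pics/scene5.png

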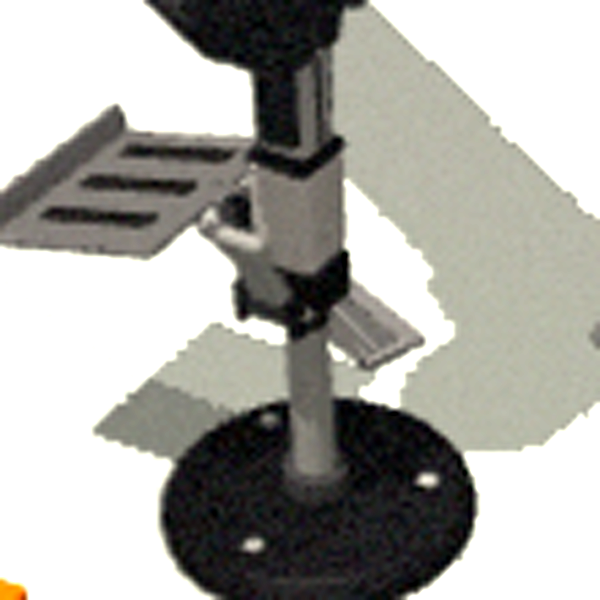

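View pics/side5.png

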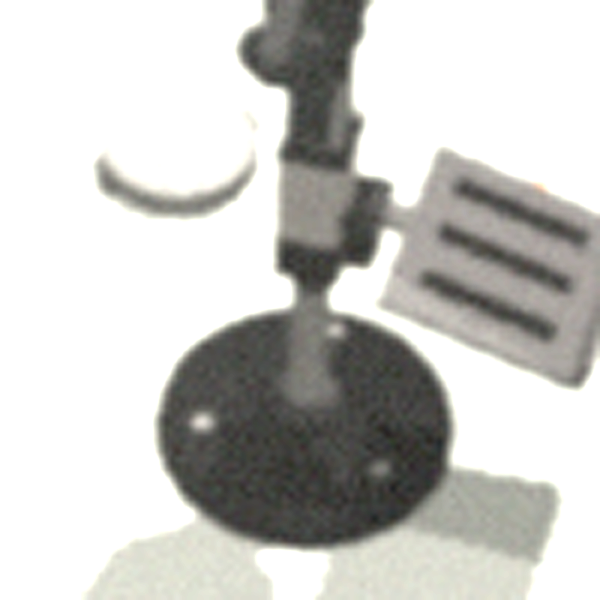

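The scene view shows the collar's lower edge at (300,325), just reaching the ring. The tip z (0.1667) implies foot z ≈ 0.1007, but the cloud fit says 0.104–0.106 with the cap hidden. I'll tie the ring, cap and foot together within each camera.

```bash
python3 - <<'E'
from ring import *
from fit import *
from scipy.ndimage import gaussian_filter1d
for n,A in [("scene0",(.5872,-.0266)),("side0",(.5893,-.0249)),("scene4",(.5872,-.0266)),("side4",(.5893,-.0249)),("wrist1",(.5903,-.0251))]:
    c=load(n+".npz");X=cloud(c);C=-c["R"].T@c["t"];A=np.array(A);d=(C[:2]-A)/np.linalg.norm(C[:2]-A)
    # cap points: within 10mm of axis, z .18-.21
    P=X.reshape(-1,3);yaw=.18;q=(P[:,:2]-A)@np.array([[np.cos(yaw),-np.sin(yaw)],[np.sin(yaw),np.cos(yaw)]])
    m=(np.abs(q).max(1)<.008)&(P[:,2]>.18)&(P[:,2]<.2)
    print(n,"cap n",m.sum(),np.round(np.percentile(P[m,2],[10,50,90]),4), end=" ")
    if n[0]!="w":
        z=np.arange(.084,.105,.0005);pr=profile(c,A+d*.008,z,1.5)
        b=np.interp(z,[z[0],z[-1]],[pr[:4].mean(),pr[-4:].mean()]);w=np.clip(b-pr-2,0,None)
        print("ring",round((w*z).sum()/w.sum(),4),"width",((w>w.max()/2).sum())*.5)
    # base-top height near axis
    r=np.hypot(P[:,0]-A[0],P[:,1]-A[1]);g=c["frame"].reshape(-1,3).astype(int).sum(1)
    m=(r>.02)&(r<.05)&(P[:,2]<.03)&(P[:,2]>.005)&(g<110);print("   base top",m.sum(),np.median(P[m,2]))
    m=(r>.07)&(r<.11)&(abs(P[:,2])<.02)&(g>350);print("   ledge",m.sum(),np.median(P[m,2]))
E
```

```text
scene0 cap n 36 [0.1913 0.1925 0.1936] ring 0.0939 width 4.5
   base top 919 0.014392494622132344
   ledge 3241 -0.0005006340719077995
side0 cap n 42 [0.1916 0.1934 0.1949] ring 0.0942 width 6.5
   base top 708 0.015105312277556068
   ledge 2760 0.00024966889125852947
scene4 cap n 37 [0.1919 0.1925 0.1934] ring 0.0939 width 4.5
   base top 911 0.014477583886769483
   ledge 2656 -0.0004188651957104615
side4 cap n 33 [0.1908 0.1922 0.1941] ring 0.0949 width 7.5
   base top 705 0.015167139247042207
   ledge 1896 0.00028808206837395726
wrist1 cap n 244 [0.1916 0.1924 0.1933]    base top 1172 0.014483942945058503
   ledge 6492 -0.0003583825743028647
```

>>> {"fn": "carry_out", "kwargs": {"deltas": [{"offset": [0,0,0.15],"turn": 0,"hand": 1},{"offset": [0,0,0.3],"turn": 0,"hand": 1},{"offset": [0,0,0.45],"turn": 0,"hand": 1},{"offset": [0,0,0.6],"turn": 0,"hand": 1},{"offset": [0,0,0.6],"turn": 0,"hand": 1}]}}

```text
t: 12.15
ee_pos: [0.5903, -0.0249, 0.1608]
tool_rot: [[-0.985, -0.175, -0.0], [-0.175, 0.985, 0.001], [0.0, 0.001, -1.0]]
wrist_force: [-2.7, 0.4, 6.7]
gripper_width: 0.0001
```

Tip at 0.1608, so foot ≈ 0.0948 against ring ≈ 0.0942. I'll lift, open, and check before gripping.

>>> {"fn": "carry_out", "kwargs": {"deltas": [{"offset": [0,0,-1.5],"turn": 0,"hand": 1},{"offset": [0,-0.6,-6],"turn": 0,"hand": 0.6},{"offset": [-0.2,-1.3,-7],"turn": 0,"hand": 0.12},{"offset": [-0.2,-1.3,-7],"turn": 0,"hand": 0.12},{"offset": [-0.2,-1.3,-7],"turn": 0,"hand": 0.12},{"offset": [-0.2,-1.3,-7],"turn": 0,"hand": 0.12}]}}

```text
t: 12.9
ee_pos: [0.5934, -0.0367, 0.2276]
tool_rot: [[-0.984, -0.176, -0.003], [-0.176, 0.984, -0.0], [0.003, 0.0, -1.0]]
wrist_force: [0.1, 0.3, 0.7]
gripper_width: 0.0753
```

```bash
python3 - <<'E'
from meas import *
s=st();measure("6",.19)
c=snap("wrist","6");cv2.imwrite("pics/w6.png",cv2.convertScaleAbs(c["frame"][:,:,::-1],alpha=1.8))
X=cloud(c).reshape(-1,3);A=np.array([.59,-.0251])
yaw=.18;q=(X[:,:2]-A)@np.array([[np.cos(yaw),-np.sin(yaw)],[np.sin(yaw),np.cos(yaw)]])
m=(np.abs(q).max(1)<.009)&(X[:,2]>.14)&(X[:,2]<.18);print("cap",m.sum(),np.percentile(X[m,2],[10,50,90]))
E
```

```text
t 12.9 pos [ 0.5934 -0.0367  0.2276] F [0.07 0.28 0.7 ] w 0.0753
stand xy [ 0.0015 -0.012 ] tool y ang 100.11 tz [-3.e-03 -1.e-04 -1.e+00]
scene [ 0.5873 -0.0265  0.1814  0.0958  0.4313  0.0065 -0.0019] foot world 0.0939
side [ 0.5895 -0.0248  0.168   0.0964  0.3837 -0.0021 -0.001 ] foot world 0.0954
cap 492 [0.1594373  0.16026868 0.16110276]
```

View pics/w6.png

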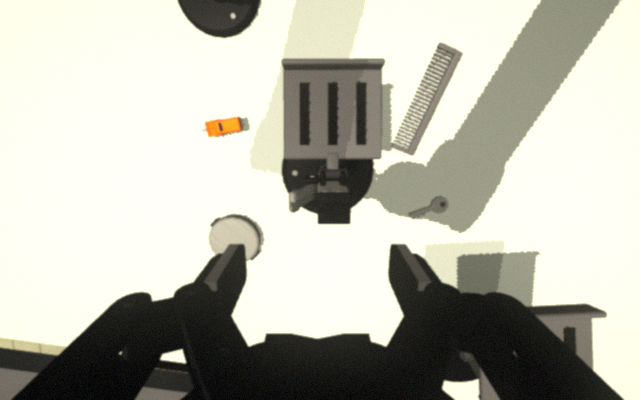

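View pics/scene6.png

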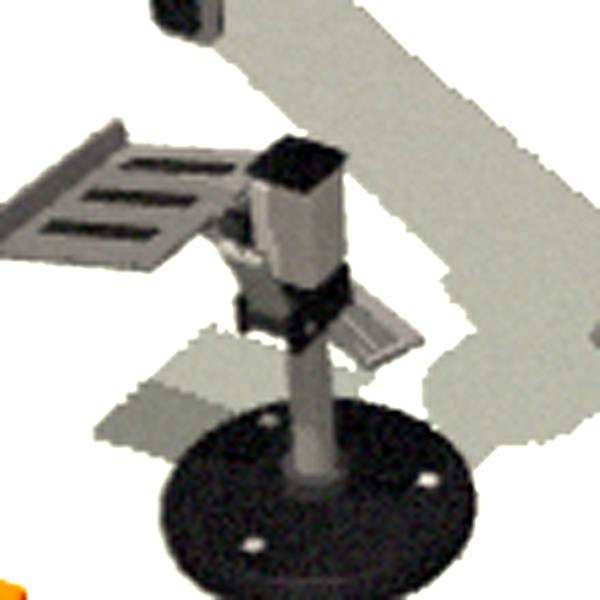

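View pics/side6.png

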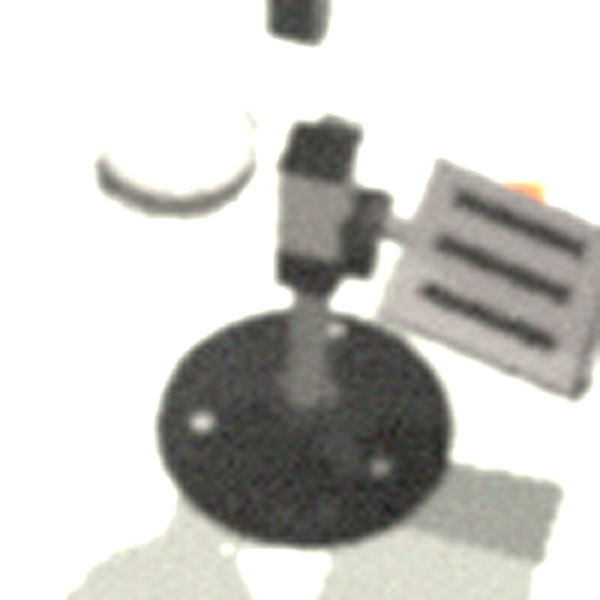

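Checks agree: cap at 0.1603 in the wrist view (bias about -0.5 mm). In the scene camera the foot is 0.0939 and the ring 0.0939. I'll descend around the sleeve and lever with clearance.

>>> {"fn": "carry_out", "kwargs": {"deltas": [{"offset": [-0.15,-0.05,3],"turn": 0,"hand": 0.12},{"offset": [-0.15,-0.05,6],"turn": 0,"hand": 0.12},{"offset": [-0.15,-0.05,8.5],"turn": 0,"hand": 0.12},{"offset": [-0.15,-0.05,10],"turn": 0,"hand": 0.12},{"offset": [-0.15,-0.05,10.7],"turn": 0,"hand": 0.2},{"offset": [-0.15,-0.05,10.7],"turn": 0,"hand": 0.3},{"offset": [-0.15,-0.05,10.7],"turn": 0,"hand": 0.33},{"offset": [-0.15,-0.05,10.7],"turn": 0,"hand": 0.33}]}}

```text
t: 14.05
ee_pos: [0.5969, -0.0375, 0.1233]
tool_rot: [[-0.985, -0.175, 0.002], [-0.175, 0.985, 0.0], [-0.002, -0.0, -1.0]]
wrist_force: [0.2, -0.2, -0.4]
gripper_width: 0.0575
```

```bash
python3 - <<'E'
from meas import *
s=st();measure("7",.14)
c=snap("wrist","7");cv2.imwrite("pics/w7.png",cv2.convertScaleAbs(c["frame"][:,:,::-1],alpha=1.8))
E
```

```text
t 14.05 pos [ 0.5969 -0.0375  0.1233] F [ 0.2  -0.17 -0.44] w 0.0575
stand xy [ 0.0047 -0.0134] tool y ang 100.08 tz [ 1.9e-03  2.0e-04 -1.0e+00]
scene [ 0.5876 -0.0262  0.1908  0.096   0.8036  0.0053 -0.0019] foot world 0.0941
side [ 0.5898 -0.0246  0.1755  0.0967  0.5728 -0.0066 -0.0011] foot world 0.0956
```

View pics/w7.png

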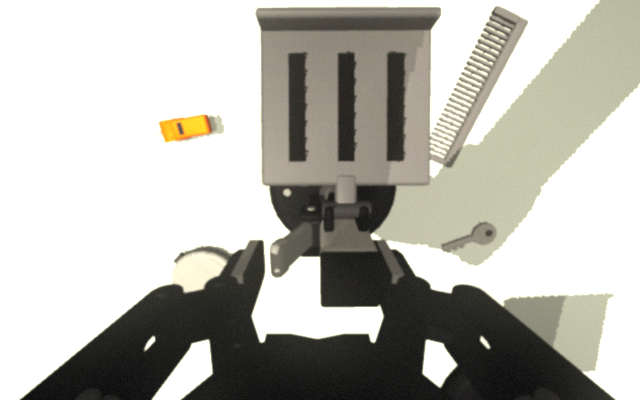

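View pics/scene7.png

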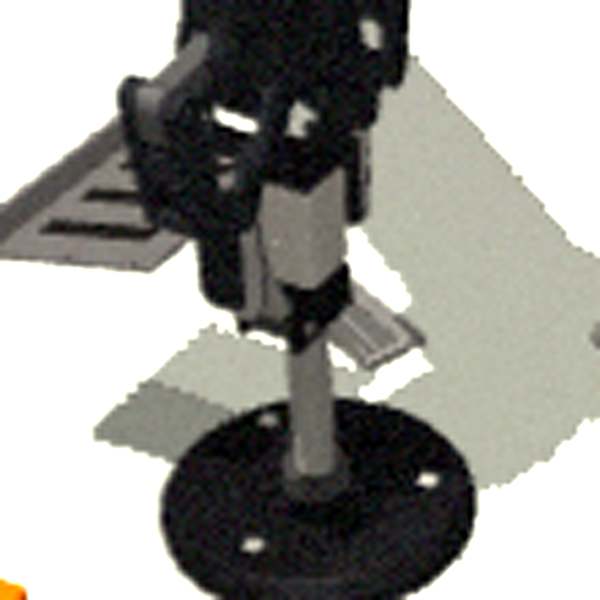

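In the wrist view the right finger at (390,255) is just off the bare face, and the left finger at (255,255) is outside the lever tip at (280,270). I'll close gently to first contact.

>>> {"fn": "carry_out", "kwargs": {"deltas": [{"offset": [0.15,0,0.2],"turn": 0,"hand": 0.35},{"offset": [0.15,0,0.3],"turn": 0,"hand": 0.37},{"offset": [0.15,0,0.3],"turn": 0,"hand": 0.39},{"offset": [0.15,0,0.3],"turn": 0,"hand": 0.4},{"offset": [0.15,0,0.3],"turn": 0,"hand": 0.4}], "squeeze": 30}}

```text
t: 14.82
ee_pos: [0.5943, -0.0364, 0.1192]
tool_rot: [[-0.984, -0.176, -0.001], [-0.176, 0.984, 0.002], [0.001, 0.002, -1.0]]
wrist_force: [-0.5, 4.3, 2.4]
gripper_width: 0.0514
```

```bash
python3 - <<'E'
from meas import *
s=st()
E
```

```text
t 14.82 pos [ 0.5943 -0.0364  0.1192] F [-0.47  4.26  2.43] w 0.0514
stand xy [ 0.0024 -0.0118] tool y ang 100.14 tz [-0.001   0.0016 -1.    ]
```

>>> {"fn": "carry_out", "kwargs": {"deltas": [{"offset": [0,0.085,-0.05],"turn": 0,"hand": 0.42},{"offset": [0,0.17,-0.09],"turn": 0,"hand": 0.44},{"offset": [0,0.255,-0.12],"turn": 0,"hand": 0.46},{"offset": [0,0.255,-0.12],"turn": 0,"hand": 0.46}]}}

```text
t: 15.32
ee_pos: [0.5938, -0.034, 0.1201]
tool_rot: [[-0.984, -0.176, -0.001], [-0.176, 0.984, 0.001], [0.001, 0.001, -1.0]]
wrist_force: [-1.1, 5.6, 0.2]
gripper_width: 0.0468
```

```bash
python3 - <<'E'
from meas import *
s=st();measure("8",.125)
c=snap("wrist","8");cv2.imwrite("pics/w8.png",cv2.convertScaleAbs(c["frame"][:,:,::-1],alpha=1.8))
E
```

```text
t 15.32 pos [ 0.5938 -0.034   0.1201] F [-1.08  5.55  0.21] w 0.0468
stand xy [ 0.0024 -0.0094] tool y ang 100.16 tz [-9.e-04  9.e-04 -1.e+00]
scene [ 0.5874 -0.0259  0.1912  0.0948  0.9623  0.0203 -0.0018] foot world 0.093
side [ 5.90000e-01 -2.49000e-02  1.76900e-01  9.68000e-02  6.16137e+01
 -1.04000e-02 -1.00000e-03] foot world 0.0958
```

View pics/w8.png

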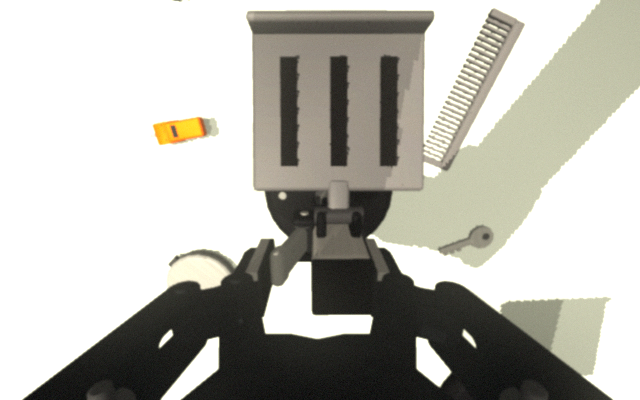

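View pics/scene8.png

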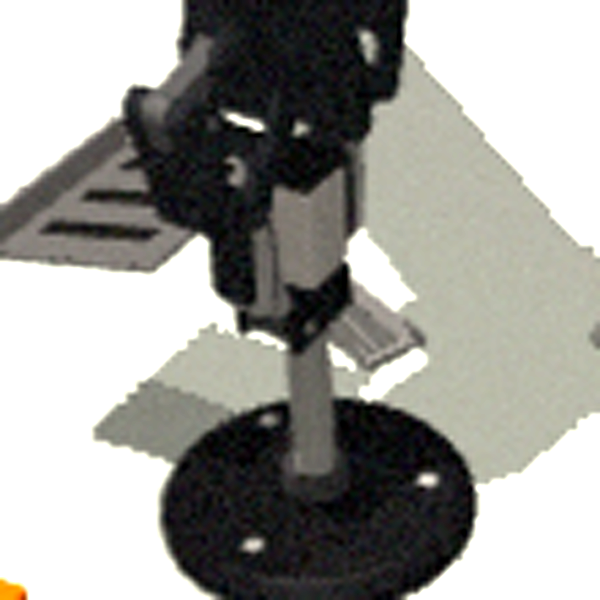

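```bash
cat > track.py <<'E'
from h import *
def ecc(n,tag,box,ref="6"):
    a=load(f"{n}{ref}.npz");b=load(f"{n}{tag}.npz");u0,v0,u1,v1=box
    ga=a["frame"].mean(2).astype(np.float32);gb=b["frame"].mean(2).astype(np.float32)
    W=np.eye(2,3,dtype=np.float32)
    cc,W=cv2.findTransformECC(ga[v0:v1,u0:u1],gb[v0:v1,u0:u1],W,cv2.MOTION_TRANSLATION,(3,200,1e-5))
    # predicted pixel shift per m of z at the patch
    P=np.array([.52,-.04,.12]);J=(proj(a,[P+[0,0,.001]])-proj(a,[P]))[0]/1.0 # px per mm
    s=W[:,2];return round(float(s@J/(J@J)),2),np.round(s,2),round(cc,3)
def capz(tag,w=.18,A=(.59,-.0251)):
    c=load(f"wrist{tag}.npz");X=cloud(c).reshape(-1,3)
    q=(X[:,:2]-np.array(A))@np.array([[np.cos(w),-np.sin(w)],[np.sin(w),np.cos(w)]])
    m=(np.abs(q).max(1)<.009)&(X[:,2]>.14)&(X[:,2]<.18);cap=np.median(X[m,2])
    m=(q[:,0]<-.05)&(q[:,0]>-.1)&(abs(q[:,1])<.038)&(X[:,2]>.08)&(X[:,2]<.16)
    f=-.0225-q[m,0];zz=X[m,2]
    A_=np.c_[np.ones(m.sum()),f];k=np.linalg.lstsq(A_,zz,rcond=None)[0]
    r=abs(zz-A_@k)<.003;k=np.linalg.lstsq(A_[r],zz[r],rcond=None)[0]
    return round(cap,4),"rest z@hinge",round(k[0],4),"slope",round(np.arctan(k[1]),3)
def lever(tag):
    pass
E
python3 - <<'E'
from track import *
for t in "678":
    print(t,"side mm",ecc("side",t,(355,150,392,200)),"scene mm",ecc("scene",t,(240,172,262,202)),capz(t))
c=load("side6.npz");print(proj(c,[[.5,-.04,.12],[.59,-.025,.12]]))
E
```

```text
6 side mm (0.0, array([-0., -0.], dtype=float32), 1.0) scene mm (0.0, array([ 0., -0.], dtype=float32), 1.0) (np.float64(0.1603), 'rest z@hinge', np.float64(0.1333), 'slope', np.float64(-0.263))
7 side mm (0.09, array([-0.1 , -0.04], dtype=float32), 0.998) scene mm (0.06, array([-0.01, -0.02], dtype=float32), 0.999) (np.float64(0.1603), 'rest z@hinge', np.float64(0.1334), 'slope', np.float64(-0.263))
8 side mm (-0.01, array([-0.1 , -0.01], dtype=float32), 0.998) scene mm (-0.16, array([0.03, 0.06], dtype=float32), 0.998) (np.float64(0.1602), 'rest z@hinge', np.float64(0.1332), 'slope', np.float64(-0.263))
[[381.82142386 176.8919292 ]
 [341.66532868 166.92977778]]
```

The trackers agree the sleeve hasn't moved (within 0.2 mm), and the rest slope of -0.263 rad puts it on its stop. I'll keep squeezing.

>>> {"fn": "carry_out", "kwargs": {"deltas": [{"offset": [0,0.085,-0.02],"turn": 0,"hand": 0.48},{"offset": [0,0.17,-0.05],"turn": 0,"hand": 0.5},{"offset": [0,0.255,-0.07],"turn": 0,"hand": 0.52},{"offset": [0,0.255,-0.07],"turn": 0,"hand": 0.52}]}}

```text
t: 15.98
ee_pos: [0.5934, -0.0315, 0.1208]
tool_rot: [[-0.984, -0.176, -0.001], [-0.176, 0.984, 0.001], [0.001, 0.001, -1.0]]
wrist_force: [-1.4, 4.7, 1.2]
gripper_width: 0.0413
```

```bash
cat > step.py <<'E'
import sys
from snap import *
from track import *
t=sys.argv[1];s=st()
for n in ("scene","side","wrist"): snap(n,t)
print(t,"side mm",ecc("side",t,(355,150,392,200)),"scene mm",ecc("scene",t,(240,172,262,202)),capz(t))
E
python3 step.py 9
```

```text
t 15.97 pos [ 0.5934 -0.0315  0.1208] F [-1.37  4.66  1.2 ] w 0.0413
stand xy [ 0.0024 -0.0068] tool y ang 100.14 tz [-8.0e-04  1.2e-03 -1.0e+00]
9 side mm (-0.04, array([-0.12, -0.  ], dtype=float32), 0.997) scene mm (-0.1, array([0.08, 0.03], dtype=float32), 0.998) (np.float64(0.1602), 'rest z@hinge', np.float64(0.1332), 'slope', np.float64(-0.263))
```

>>> {"fn": "carry_out", "kwargs": {"deltas": [{"offset": [0,0.085,-0.02],"turn": 0,"hand": 0.54},{"offset": [0,0.17,-0.03],"turn": 0,"hand": 0.56},{"offset": [0,0.17,-0.03],"turn": 0,"hand": 0.56}]}}

```text
t: 16.5
ee_pos: [0.5931, -0.0298, 0.1213]
tool_rot: [[-0.984, -0.176, -0.001], [-0.176, 0.984, 0.001], [0.001, 0.002, -1.0]]
wrist_force: [-1.5, 5.2, 1.3]
gripper_width: 0.0377
```

```bash
python3 step.py 10
```

```text
t 16.5 pos [ 0.5931 -0.0298  0.1213] F [-1.5   5.2   1.29] w 0.0377
stand xy [ 0.0024 -0.0051] tool y ang 100.12 tz [-9.0e-04  1.5e-03 -1.0e+00]
10 side mm (-0.06, array([-0.12,  0.01], dtype=float32), 0.997) scene mm (-0.11, array([0.07, 0.04], dtype=float32), 0.997) (np.float64(0.1602), 'rest z@hinge', np.float64(0.1332), 'slope', np.float64(-0.263))
```

>>> {"fn": "carry_out", "kwargs": {"deltas": [{"offset": [0,0.085,-0.01],"turn": 0,"hand": 0.58},{"offset": [0,0.16,-0.02],"turn": 0,"hand": 0.6},{"offset": [0,0.16,-0.02],"turn": 0,"hand": 0.62},{"offset": [0,0.16,-0.02],"turn": 0,"hand": 0.65},{"offset": [0,0.16,-0.02],"turn": 0,"hand": 0.65}], "squeeze": 40}}

```text
t: 17.27
ee_pos: [0.5928, -0.0279, 0.1218]
tool_rot: [[-0.984, -0.177, -0.001], [-0.177, 0.984, 0.001], [0.001, 0.001, -1.0]]
wrist_force: [-3.7, 6.2, 3.0]
gripper_width: 0.0334
```

```bash
python3 step.py 11; python3 - <<'E'
from h import *
c=load("wrist11.npz");cv2.imwrite("pics/w11.png",cv2.convertScaleAbs(c["frame"][:,:,::-1],alpha=1.8))
c=load("scene11.npz");cv2.imwrite("pics/scene11.png",cv2.convertScaleAbs(cv2.resize(c["frame"][150:260,240:350,::-1],(600,600),interpolation=cv2.INTER_CUBIC),alpha=2.2))
E
```

```text
t 17.27 pos [ 0.5928 -0.0279  0.1218] F [-3.73  6.16  3.05] w 0.0334
stand xy [ 0.0025 -0.0032] tool y ang 100.21 tz [-0.0012  0.0013 -1.    ]
11 side mm (-0.18, array([-0.15,  0.04], dtype=float32), 0.996) scene mm (-0.13, array([0.13, 0.04], dtype=float32), 0.996) (np.float64(0.1602), 'rest z@hinge', np.float64(0.1332), 'slope', np.float64(-0.263))
```

View pics/w11.png

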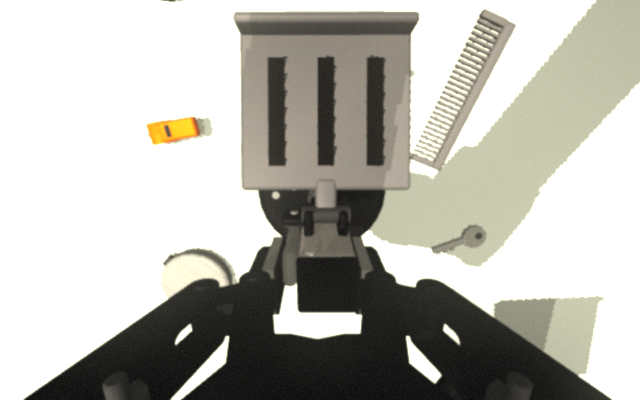

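View pics/scene11.png

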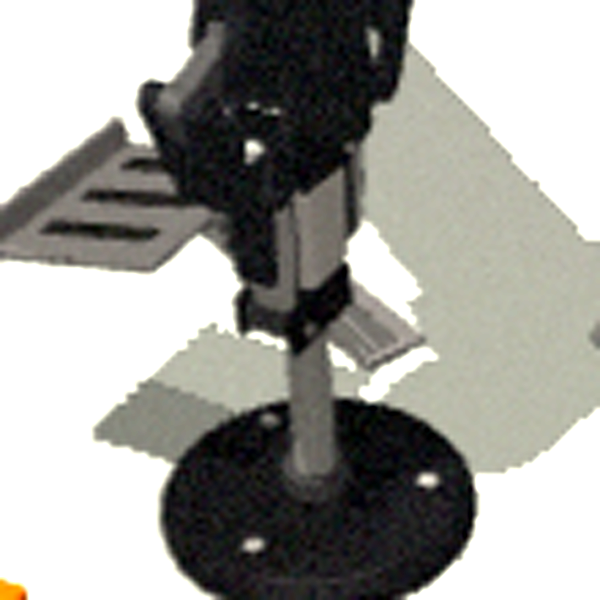

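The jaws stalled at 33.4 mm (34.5 mm expected over sleeve and shut lever), and the lever lies flat along the sleeve at (290,255) in the wrist view. I'll confirm with a firmer squeeze.

>>> {"fn": "carry_out", "kwargs": {"deltas": [{"offset": [0,0.05,0],"turn": 0,"hand": 0.7},{"offset": [0,0.1,0],"turn": 0,"hand": 0.7},{"offset": [0,0.1,0],"turn": 0,"hand": 0.7},{"offset": [0,0.1,0],"turn": 0,"hand": 0.7},{"offset": [0,0.1,0],"turn": 0,"hand": 0.7},{"offset": [0,0.1,0],"turn": 0,"hand": 0.7}], "squeeze": 50}}

```text
t: 18.18
ee_pos: [0.5928, -0.0278, 0.1218]
tool_rot: [[-0.984, -0.177, -0.001], [-0.177, 0.984, 0.0], [0.001, 0.0, -1.0]]
wrist_force: [-2.2, 6.1, 2.5]
gripper_width: 0.0333
```

```bash
python3 step.py 12; python3 - <<'E'
from h import *
c=load("wrist12.npz");X=cloud(c)
# lever points: stand y in [-.03,-.013]
A=np.array([.59,-.0251]);w=.18
P=X.reshape(-1,3);q=(P[:,:2]-A)@np.array([[np.cos(w),-np.sin(w)],[np.sin(w),np.cos(w)]])
m=(q[:,0]>-.012)&(q[:,0]<.0)&(q[:,1]<-.012)&(q[:,1]>-.05)&(P[:,2]>.12)&(P[:,2]<.152)
for z in np.arange(.12,.152,.004):
    k=m&(P[:,2]>=z)&(P[:,2]<z+.004)
    if k.sum()>3: print(round(z,3),k.sum(),np.round(np.percentile(q[k,1],[5,50,95]),4))
for n in("scene","side"):
    a=load(n+"0.npz");b=load(n+"12.npz");
    im=np.vstack([a["frame"][100:320,120:420],b["frame"][100:320,120:420]]);cv2.imwrite(f"pics/cmp_{n}.png",cv2.convertScaleAbs(cv2.resize(im[:,:,::-1],None,fx=1.3,fy=1.3),alpha=1.6))
E
```

```text
t 18.18 pos [ 0.5928 -0.0278  0.1218] F [-2.17  6.15  2.49] w 0.0333
stand xy [ 0.0025 -0.0031] tool y ang 100.19 tz [-7.e-04  1.e-04 -1.e+00]
12 side mm (-0.22, array([-0.14,  0.05], dtype=float32), 0.996) scene mm (-0.13, array([0.09, 0.04], dtype=float32), 0.997) (np.float64(0.1602), 'rest z@hinge', np.float64(0.1332), 'slope', np.float64(-0.263))
0.12 39 [-0.0192 -0.0154 -0.0133]
0.124 54 [-0.0241 -0.0173 -0.0136]
0.128 106 [-0.0308 -0.0212 -0.0138]
0.132 121 [-0.0322 -0.023  -0.0132]
0.136 123 [-0.0324 -0.0243 -0.0142]
0.14 165 [-0.0323 -0.0218 -0.0136]
0.144 399 [-0.0311 -0.0178 -0.0138]
0.148 137 [-0.0324 -0.0246 -0.0196]
```

View pics/cmp_side.png

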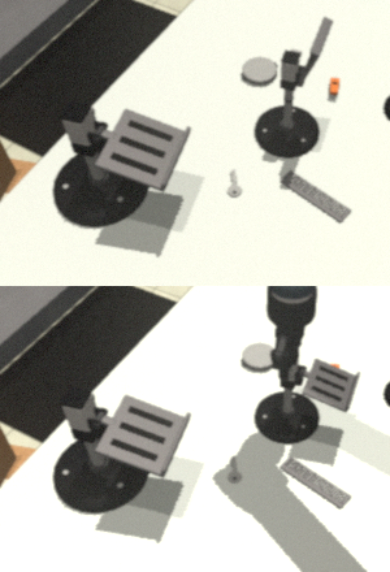

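The jaw width stayed at 33.3 mm under 50 N, and the sleeve hasn't moved. In the side comparison the key, comb, compact and whistle have not visibly moved. I'm handing in.

```bash
python3 -c "
from station import *
print(job_done())"
```

```text
the job is handed in; nothing more can be done
None
```

I set up the middle-sized stand and handed the job in at about 18 s, still gripping the sleeve and the shut lever at the ring with a 50 N squeeze.

- **Rest:** I folded it down with the shut fingertips until it met its stop, with about 6 N at the end. It now slopes 0.263 rad below level; the stop is at 0.26.
- **Sleeve:** I pushed it down on its cap by about 32 mm. Its lower edge is at about 94.6 mm and the ring's middle at about 94.2 mm, so they are level within an estimated 1 mm. While I closed the lever it moved no more than about 0.2 mm.
- **Lever:** I closed it in steps with the other finger on the bare side. The jaws stalled at 33.3 mm and did not close further when I raised the squeeze from 40 to 50 N. The nominal width is 34.5 mm, so it reads about 1 mm narrow, which I put down to pad give or calibration.

**Checks that disagreed or were limited:**
- The side-camera fit put the sleeve edge about 1 mm higher than the scene-camera fit and the fingertip contact height.
- The ring is hidden under the collar at the end, so its level rests on the earlier ring measurement.
- The small things on the ledge look unmoved in before-and-after views; I checked this by eye only.

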